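# Return the round-nosed forming block to its sprung berth

## Robot

A 7-joint arm with a two-finger parallel gripper is mounted at the origin on the work surface. World frame = base frame: x ahead of the robot, y to its left, z up, the work surface at z = 0. Lengths are in mm, angles in rad, forces in N, time in s.
With the tool pointing down it reaches from about 425 to 975 mm from the base axis. Payload 16.7 kg.
Tool frame: the origin (TCP) lies midway between the tips of the shut fingers; the grasp point (between the pads) lies 19 mm behind it (r.grasp_offset is the distance from the TCP to the grasp point, in mm); z points along the fingers, y is the line along which they close (so a half turn about z gives the same grasp; the last joint's range is limited). The gripper opens to 85 mm and grips with 20 to 120 N. Pads are 22 mm wide; open, the fingers measure 114 mm over their backs; the gripper's body (76 mm by 85 mm) begins 54 mm behind the grasp point. The pads swing forward as they close: fully open they stand 13 mm farther back than shut.
Start: joints at [-1.327, 0.426, 0.074, 1.606, -0.034, 1.111, -0.067], TCP at [258.376, 623.553, 231.302] pointing down, gripper open.
Joint ranges: [-2.85, 2.85], [-0.5, 2.14], [-1.23, 1.37], [0.21, 2.46], [-1.02, 4.16], [0.16, 2.05], [-2.73, 2.73]. Speed limits (rad/s): [1.89, 1.89, 2.39, 2.39, 3.01, 3.01, 3.01].

## Interface

Orientations are given as a rotation vector (axis times angle).
In Python, from plant import r gives the robot as it stands.
- The arm moves only by the tool arm_command, never from a script. Its argument "motion" is a list of rows, each an object with "translation": the shift along the tool's x, y, z in mm, a list of three; "turn": the turn about the tool's z in degrees. A call has exactly 8 rows; each row is the pose to reach, as a shift and turn from the pose commanded when the call began, along the tool's axes at that moment; what a row does not reach only later rows make up. A row lasts 1/10 s, in which the tool goes at most 50 mm and 8.59 degrees, less where a joint would pass 70% of its speed; a pose out of reach is approached as far as the arm can. A call with a gripper value outside its range is refused whole. "hand" is the closure, from -1 (fully open) to 1 (shut), set as the call begins (left out, the last holds). The fingers move at their own pace and stop on an object; "newtons" is the grip in N (left out, the last holds). Time passes only in rows, so rows that repeat a pose let the fingers close, or fill a call up. It gives the time, the measured TCP pose, the force, the opening and the grip force at its end, in the units of the state.
- r.read_state(): the state, without advancing time (a new reading comes with each control period).
- r.grab_frame(name): name is "scene" or "side" or "wrist"; returns a dict with "frame" (384x512x3 uint8, blue, green, red), "depth" (384x512 float32, mm along the optical axis (not along the pixel's ray), 0 where there is no reading), "fx", "fy", "cx", "cy" (pixels), "D" ([k1, k2, p1, p2, k3] as OpenCV has them; the pictures are not rectified), "R" (3x3) and "t" (3): a world point X has camera coordinates R X + t. Camera axes: x right, y down, z forward; pixel columns grow to the right and rows downward; lengths in mm; the calibration is good to about 2 mm. A picture is of the moment at which its call begins.
- r.sign_off(): hands the job in; it is judged then, once.
The state is a dict: "time": time; "joint_pos": joint angles; "joint_vel": joint speeds; "tau": joint torques, N m; "eef_pos": TCP position; "orientation": TCP orientation; "ft_force": force on the tool from outside, world axes, zero at the start; "torque": the same for the moment, N m; "width": finger opening in mm; "grip_force": force on a finger pad.
Only numpy, scipy, OpenCV 4.12 (cv2) and the standard library are available. Lean on these libraries where they do the work, as an engineer would, in place of code of your own. Each camera call takes 0.05 s, during which the arm holds its last target. There are 200 camera calls.

## Task

Put the round-nosed wooden forming block back in its own berth on the sloping rack, the empty one whose brass label has the same rounded end. Point its nose up the slope, push the spring jaw back far enough to drop the square end in behind the lip, and leave the block lying flat on the berth's floor, held by the spring. Leave everything else where it is.

Things in the scene. Friction and masses are not known exactly. Their poses are not given: they have to be found in the camera images.
- block_round: round-nosed forming block lying on the bench, pale hardwood, about 0.4 kg: 120 long (x) x 48 wide (y) x 26 mm high, +x end a half-round nose (radius 24 mm), -x end square. On top, in the middle, a dark wooden grip rib 60 long (x) x 22 wide (y), from 26 to 57 mm above the underside. Origin at the centre of the underside, z up
- nose (a point): the tip of the round nose, 60 mm from the block's origin along its x, 13 mm above the underside
- bed_round: the empty berth of the round-nosed block, sloping 35 deg, between a steel lip (low end) and a spring jaw in a housing (high end) with a round-ended brass label on it. Origin on the middle of its plywood floor (86 mm wide), x up the slope, y across, z square out of the floor. Lip, jaw and housing share a carriage clamped up to 10 mm either way along x: not measured, find it by touch
- lip_mid (a point): fixed point on the floor of bed_round where the inner face of its lip stands when the carriage is in its middle position (x = -60 mm in the berth's frame). The lip is steel, 48 mm wide, 10 mm high and 10 mm thick; the block's square end goes behind it
- jaw_mid (a point): fixed point on the floor of bed_round under the face of the free spring jaw with the carriage in the middle (x = +52 mm). Steel, 42 mm wide, 3 to 23 mm above the floor; it yields up the slope by 16 mm to a hard stop (4 N at first, 10 N at the stop); a block at home holds it back by 8 mm. Its housing, 46 x 56 x 30 mm high, begins 28 mm behind the free face
- cheeks_mid (a point): the point on the floor of bed_round midway between its two dark wooden cheeks, fixed rails 14 mm high and 80 mm long (x = -42 to +38 mm in the berth's frame), 54 mm apart inside, between which the block lies
- bed_square: the empty berth of the square-ended block: built like bed_round with the same frame, but 20 mm shorter between lip and jaw; its brass label is a rectangle
- bed_wedge: the berth of a 140 mm long wedge-nosed block, which is stored in it: same frame as bed_round; its brass label has a pointed end
- rack: dark steel base slab of the rack, 200 (x) x 350 (y) x 15 mm, origin under its centre; the three berths stand on it side by side 115 mm apart in any order, their floor origins 77 mm above the bench, their highest parts about 190 mm
- block_square: the square-ended forming block: as block_round but 100 mm long with both ends square; in use, lies on the bench, leave it
- mug: copper mug, 72 mm across, 95 mm high, origin under its centre
- bowl: copper bowl, 120 mm across, 55 mm high, origin under its centre
- hammer: hammer lying on the bench, 240 mm long
- brush: hand brush lying on the bench, 170 mm long
- polish: jar of polish, 60 mm across, 80 mm high
- plate: copper plate, 130 mm across, 20 mm high
Not all that is in view belongs to the job. What is shaped like the block_round but purple or turquoise is not meant.

How it is judged (in metres and radians):
At the end, for the whole second after the job is handed in: The round-nosed block lies in its own berth, nose up the slope, flat on the floor between lip and spring jaw (underside within 3 mm of the floor, within 5 mm of the middle across and 15 mm along, turned less than 0.12 rad and tilted less than 0.06 rad from the berth), at rest and released (z of block_round in the frame of bed_round between -0.003 and 0.003 m and y of block_round in the frame of bed_round between -0.005 and 0.005 m and x of block_round in the frame of bed_round between -0.015 and 0.015 m and x of nose in the frame of bed_round above 0.04 m and angle between the z axis of block_round and the z axis of bed_round, either way round below 0.06 rad and angle between the x axis of block_round and the x axis of bed_round, either way round below 0.12 rad and linear speed of block_round below 0.01 m/s and angular speed of block_round below 0.1 rad/s and contact force between block_round and the fingers below 0.1 N); the robot touches nothing.
It fails at once if the square block, the mug, bowl, hammer, brush, polish jar or plate is moved by more than 25 mm (distance of any of block_square, mug, bowl, hammer, brush, polish, plate from where it was at the start of the episode above 0.025 m).
It also fails if it takes over 45 s, if anything falls off the work surface, if the arm or the gripper's body presses on something with over 40 N, if the wrist force passes 120 N, or if a joint passes its speed limit or range.

## Working session

There is one attempt and no reset: what is moved stays moved. The work goes in short steps, Python scripts to look and compute and a tool call to move; the robot and the scene stay as the last step left them, time stands still between calls to the robot, and variables do not carry over. Pictures are saved under pics/ and viewed, at most 10 in all, crops included, and the job is handed in when it is done.

Besides the shell and the picture viewer there is one more tool, called after ">>>" as a command line: name --argument value ..., lists and objects as JSON in quotes. arm_command: Moves the arm, as the interface text tells. Its arguments: {"type":"object","properties":{"motion":{"type":"array","items":{"type":"object","properties":{"translation":{"type":"array","items":{"type":"number"}},"turn":{"type":"number"}}}},"hand":{"type":"number"},"newtons":{"type":"number"}},"required":["motion"]}

```bash
mkdir -p pics; ls
cat > h.py <<'E'
import numpy as np, cv2
from plant import r
from scipy.spatial.transform import Rotation as Rot
def K(f): return np.array([[f["fx"],0,f["cx"]],[0,f["fy"],f["cy"]],[0,0,1.]])
def world(f,uv,z=None):
    """pixels -> world, on plane z or by depth"""
    uv=np.atleast_2d(np.array(uv,float)); R=np.array(f["R"]);t=np.array(f["t"]).ravel()
    n=cv2.undistortPoints(uv.reshape(-1,1,2),K(f),np.array(f["D"],float)).reshape(-1,2)
    d=np.c_[n,np.ones(len(n))]
    if z is None:
        s=np.array([f["depth"][int(round(v)),int(round(u))] for u,v in uv])
    else:
        c=-R.T@t; dw=d@R; s=(z-c[2])/dw[:,2]
    return (d*s[:,None]-t)@R
def cloud(f):
    h,w=f["depth"].shape; u,v=np.meshgrid(np.arange(w),np.arange(h))
    n=cv2.undistortPoints(np.stack([u,v],-1).reshape(-1,1,2).astype(float),K(f),np.array(f["D"],float)).reshape(-1,2)
    P=(np.c_[n,np.ones(len(n))]*f["depth"].reshape(-1,1)-np.array(f["t"]).ravel())@np.array(f["R"])
    P[f["depth"].ravel()==0]=np.nan
    return P.reshape(h,w,3)
E
python3 - <<'E'
from h import *
import pickle
for n in ["scene","side","wrist"]:
    f=r.grab_frame(n); pickle.dump(f,open(n+".pkl","wb")); cv2.imwrite(f"pics/{n}.png",f["frame"])
    print(n,-np.array(f["R"]).T@np.array(f["t"]).ravel(),(f["depth"]>0).mean())
print(r.read_state())
E
```

```text
pics
scene [1626.58851976 -134.12764334  953.78474222] 0.9959309895833334
side [ 493.85997727 1059.91043427 1377.32635008] 0.996124267578125
wrist [196.01004338 648.84206573 372.69165395] 0.995697021484375
{'time': 0.15, 'joint_pos': array([-1.32752358,  0.42657621,  0.07389368,  1.60647997, -0.03412775,
        1.11075775, -0.06710921]), 'joint_vel': array([-0.00096931, -0.00428655,  0.00264127, -0.00221781, -0.00115992,
        0.00082722, -0.00023064]), 'tau': array([ 4.79281676e-03, -9.50316095e+01,  3.76404047e+00, -4.63772392e+01,
        1.93806610e-02,  7.58949638e-03,  5.43216424e-05]), 'eef_pos': array([258.27210095, 623.29488996, 230.77184315]), 'orientation': array([-6.13117051e-01, -3.08104363e+00,  1.49419933e-03]), 'ft_force': array([-0.08885811,  0.50061718, -0.19588428]), 'torque': array([-0.00244042, -0.00338794,  0.01496408]), 'grip_force': 0.0, 'width': 85.18902499196282}
```

View pics/scene.png

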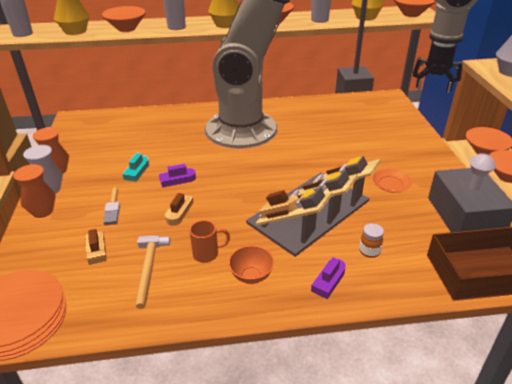

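View pics/side.png

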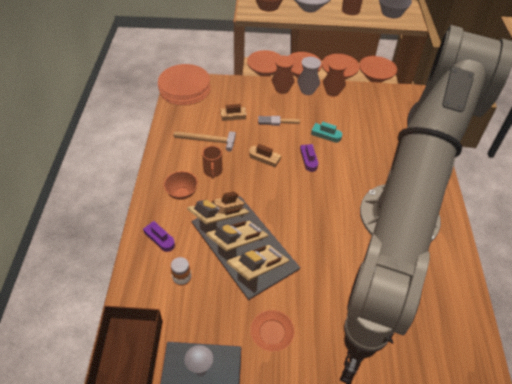

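The scene view shows pale blocks at (95,245) and (179,208) and the rack at about (310,205). In the side view they are at (233,112), (265,155) and (243,240). I'll zoom in on these.

Run:
```python
from h import *
import pickle
s=pickle.load(open("scene.pkl","rb"))["frame"]; d=pickle.load(open("side.pkl","rb"))["frame"]
def c(im,x,y,w,h): return cv2.resize(im[y:y+h,x:x+w],(400,300),interpolation=cv2.INTER_CUBIC)
cv2.imwrite("pics/z.png",np.vstack([np.hstack([c(s,240,150,140,105),c(d,185,180,120,120)]),np.hstack([c(s,70,180,140,105),c(d,215,95,80,80)])]))
```

```text
(no output)
```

View pics/z.png

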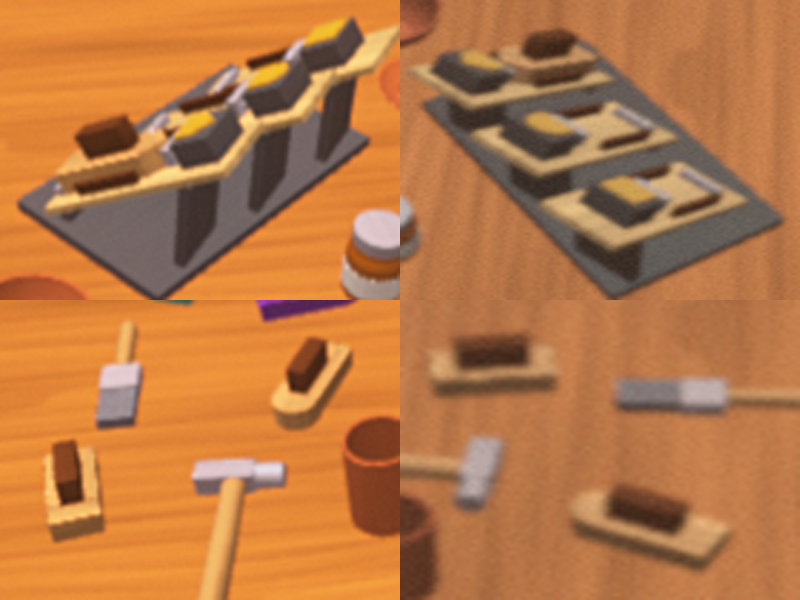

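The lower-left zoom shows the round-nosed block at scene (179,208), with its nose toward the viewer. The stored wedge is in the end berth, and the other two berths are empty. I'll measure with depth.

Run:
```python
from h import *
import pickle
for n,b,rk in [("scene",(160,185,200,230),(245,155,385,255)),("side",(245,140,285,170),(185,185,300,295))]:
    f=pickle.load(open(n+".pkl","rb")); P=cloud(f)
    x0,y0,x1,y1=b; Q=P[y0:y1,x0:x1].reshape(-1,3); Q=Q[~np.isnan(Q[:,0])]
    for lo,hi in [(18,32),(50,64)]:
        m=Q[(Q[:,2]>lo)&(Q[:,2]<hi)]
        rect=cv2.minAreaRect(m[:,:2].astype(np.float32)); c,v,_=cv2.PCACompute2(m[:,:2].astype(np.float32),None)
        print(n,lo,len(m),rect,np.degrees(np.arctan2(v[0,1],v[0,0])),m[:,2].mean())
    # rack: labels (yellow), and bounding
    x0,y0,x1,y1=rk; sub=f["frame"][y0:y1,x0:x1]; hsv=cv2.cvtColor(sub,cv2.COLOR_BGR2HSV)
    m=((hsv[...,0]>18)&(hsv[...,0]<30)&(hsv[...,1]>150)&(hsv[...,2]>150)).astype(np.uint8)
    k,l,st,ce=cv2.connectedComponentsWithStats(m)
    for i in range(1,k):
        if st[i,4]>15: print("label",ce[i]+[x0,y0],st[i],np.nanmedian(P[y0:y1,x0:x1][l==i],0))
    # floors: points with z near slope; steel slab z~15
    Q=P[y0:y1,x0:x1].reshape(-1,3); g=sub.reshape(-1,3).astype(int); s=Q[(np.abs(Q[:,2]-15)<4)&(np.ptp(g,1)<40)]
    print("slab",len(s),cv2.minAreaRect(s[:,:2].astype(np.float32)))
```

```text
scene 18 270 ((486.6436767578125, -239.9130859375), (50.018150329589844, 119.9940414428711), 63.419960021972656) -34.11862 24.882690820813735
scene 50 109 ((487.9917907714844, -240.09776306152344), (23.45912742614746, 60.580833435058594), 65.1899642944336) -24.019964 55.66748333158133
label [353.33333333 160.56140351] [102   2  14   9  57] [500.66933813 292.88384874 154.66630392]
label [333.54545455 175.38181818] [83 17 13  8 55] [577.41844335 213.33553692 163.57565559]
label [307.65454545 192.76363636] [57 34 12  9 55] [647.4820974  123.68872529 165.21771274]
slab 1947 ((603.39794921875, 203.8509063720703), (357.664306640625, 350.755615234375), 36.569889068603516)
side 18 210 ((486.69793701171875, -237.81900024414062), (56.832496643066406, 119.29705047607422), 69.79530334472656) -21.750637 26.01236212203556
side 50 84 ((487.7302551269531, -238.86849975585938), (32.25847625732422, 60.41435623168945), 69.21317291259766) -23.441742 57.49581788887576
label [207.47058824 203.64705882] [20 16  7  6 17] [653.49053331 124.41049845 168.5830564 ]
label [228.24137931 229.10344828] [39 41 11  7 29] [581.25900981 213.20355344 168.86989666]
label [253.    255.675] [62 67 13  8 40] [502.50040412 295.07294414 157.82953388]
slab 1520 ((587.9885864257812, 201.62220764160156), (331.12786865234375, 346.1676025390625), 36.648929595947266)
```

>>> arm_command --motion '[{"translation": [-35,-18,-15]},{"translation": [-75,-38,-30]},{"translation": [-115,-58,-45]},{"translation": [-155,-78,-60]},{"translation": [-195,-98,-75]},{"translation": [-235,-118,-90]},{"translation": [-275,-138,-105]},{"translation": [-315,-158,-120]}]' --hand -1

```text
validation failed for argument at $.mo...
```

>>> arm_command --motion '[{"translation": [-40,-20,0]},{"translation": [-80,-40,0]},{"translation": [-120,-60,0]},{"translation": [-155,-77,0]},{"translation": [-180,-90,0]},{"translation": [-195,-98,0]},{"translation": [-203,-103,0]},{"translation": [-203,-103,0]}]'

```text
validation failed for argument at $.mo...
```

Run:
```python
from h import *
import pickle
f=r.grab_frame("wrist"); pickle.dump(f,open("w1.pkl","wb")); cv2.imwrite("pics/w1.png",cv2.resize(f["frame"],(768,576)))
s=r.read_state();print(s["time"],s["eef_pos"],s["orientation"],-np.array(f["R"]).T@np.array(f["t"]).ravel())
```

```text
0.2 [258.28257828 623.34838374 230.86139062] [-6.13059282e-01 -3.08108118e+00  1.30330125e-03] [196.02266103 648.87051057 372.78620231]
```

View pics/w1.png

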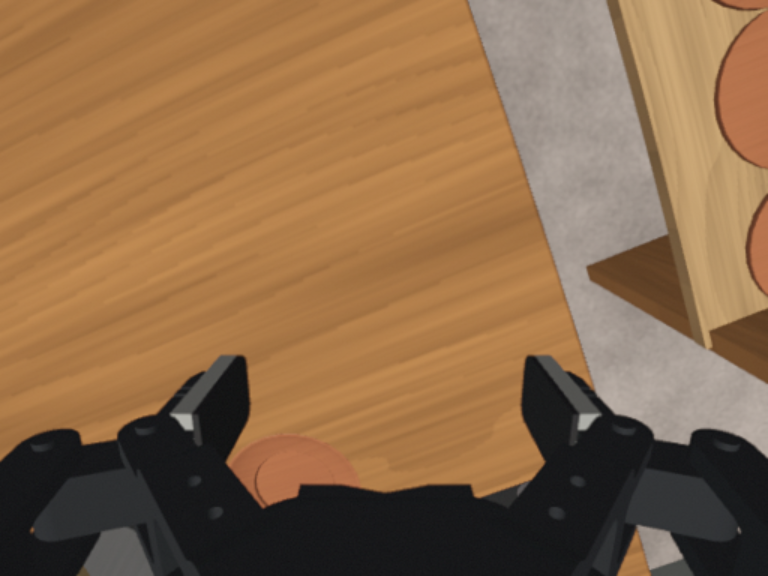

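The moves were refused because every row needs a turn value. The wrist picture shows the fingers covering the lower 40% of the image, so the rack should sit in the upper half.

>>> arm_command --motion '[{"translation": [-35,-18,-15],"turn": 0},{"translation": [-75,-38,-30],"turn": 0},{"translation": [-115,-58,-45],"turn": 0},{"translation": [-155,-78,-60],"turn": 0},{"translation": [-195,-98,-75],"turn": 0},{"translation": [-235,-118,-90],"turn": 0},{"translation": [-275,-138,-105],"turn": 0},{"translation": [-315,-158,-120],"turn": 0}]' --hand -1

```text
time: 1.0
eef_pos: [489.8, 355.3, 352.0]
orientation: [-0.613, -3.081, -0.0]
ft_force: [0.6, 1.4, -0.0]
width: 85.4
grip_force: 0.0
```

>>> arm_command --motion '[{"translation": [-40,-15,0],"turn": 0},{"translation": [-80,-30,0],"turn": 0},{"translation": [-125,-50,0],"turn": 0},{"translation": [-170,-70,0],"turn": 0},{"translation": [-210,-85,0],"turn": 0},{"translation": [-245,-97,0],"turn": 0},{"translation": [-270,-103,0],"turn": 0},{"translation": [-275,-103,0],"turn": 0}]'

```text
time: 1.8
eef_pos: [705.2, 153.2, 350.5]
orientation: [-0.619, -3.08, 0.003]
ft_force: [0.2, 0.6, -0.2]
width: 85.1
grip_force: 0.0
```

Run:
```python
from h import *
import pickle
f=r.grab_frame("wrist"); pickle.dump(f,open("w1.pkl","wb")); cv2.imwrite("pics/w2.png",cv2.resize(f["frame"],(768,576)))
s=r.read_state();print(s["time"],s["eef_pos"],s["orientation"],-np.array(f["R"]).T@np.array(f["t"]).ravel())
```

```text
1.85 [704.72549184 154.62103552 350.41684432] [-6.17164249e-01 -3.07990503e+00  2.12185401e-03] [643.08550611 179.15655209 492.48785005]
```

View pics/w2.png

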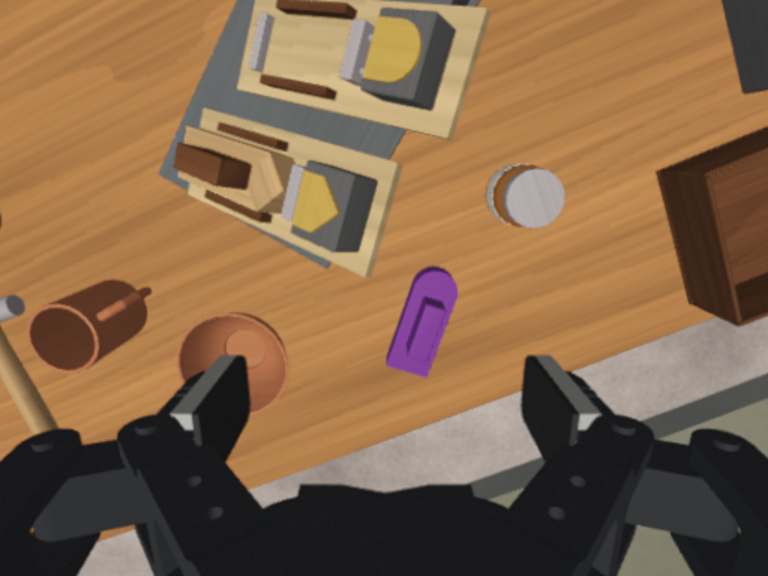

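The wrist view shows the round-ended label on the middle berth at (390,50), with its lip at (262,42) and jaw at (356,50). The wedge berth is below it. I'll centre the middle berth for measuring.

>>> arm_command --motion '[{"translation": [25,-10,0],"turn": 0},{"translation": [55,-20,0],"turn": 0},{"translation": [80,-30,0],"turn": 0},{"translation": [90,-30,0],"turn": 0},{"translation": [95,-30,0],"turn": 0},{"translation": [95,-30,0],"turn": 0},{"translation": [95,-30,0],"turn": 0},{"translation": [95,-30,0],"turn": 0}]'

```text
time: 2.65
eef_pos: [604.8, 165.1, 351.0]
orientation: [-0.614, -3.081, 0.001]
ft_force: [0.0, -0.1, 0.0]
width: 85.5
grip_force: 0.0
```

Run:
```python
from h import *
import pickle
f=r.grab_frame("wrist"); pickle.dump(f,open("w2.pkl","wb")); cv2.imwrite("pics/w3.png",cv2.resize(f["frame"][:260],(800,406)))
P=cloud(f); np.save("P2.npy",P)
s=r.read_state();print(s["time"],s["eef_pos"],s["orientation"],-np.array(f["R"]).T@np.array(f["t"]).ravel())
hsv=cv2.cvtColor(f["frame"],cv2.COLOR_BGR2HSV)
# pale plywood plane points in neighbourhood of the middle berth
m=(np.linalg.norm(P[...,:2]-[560,200],axis=2)<75)&(hsv[...,2]>150)&(hsv[...,1]<150)&(P[...,2]>20)
p=P[m]
# RANSAC plane
rng=np.random.default_rng(0);best=0
for _ in range(500):
    a=p[rng.choice(len(p),3,False)]; n=np.cross(a[1]-a[0],a[2]-a[0]); n/=np.linalg.norm(n)+1e-9
    i=abs((p-a[0])@n)<1.5
    if i.sum()>best: best=i.sum();bi=i
q=p[bi];c=q.mean(0);n=np.linalg.svd(q-c)[2][2];n*=np.sign(n[2])
print(len(p),best,c,n,"slope",np.degrees(np.arccos(n[2])),"up yaw",np.degrees(np.arctan2(-n[1],-n[0])))
print("residual",abs((q-c)@n).mean())
```

```text
2.7 [604.78818711 165.03318904 350.94563749] [-6.13822010e-01 -3.08082341e+00  9.55390678e-04] [542.59075536 190.63108856 492.98388002]
7066 4680 [562.54460305 198.36838568 110.66501928] [-0.3585581  -0.44707202  0.81948929] slope 34.966297863879184 up yaw 51.269892750801795
residual 0.5016669758058442
```

View pics/w3.png

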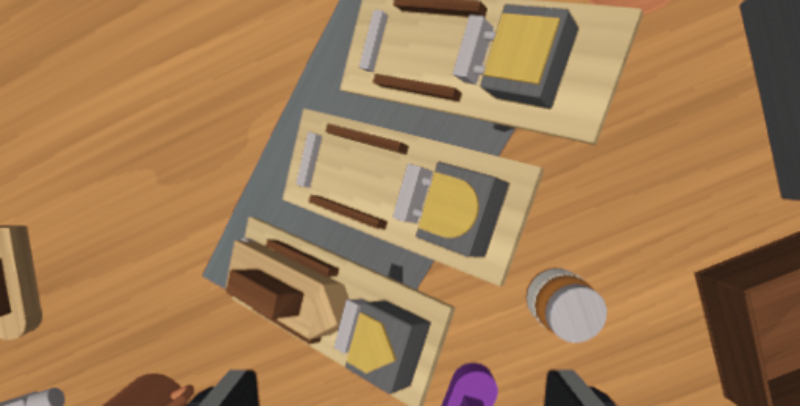

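The picture shows the middle berth with its cheeks at (367,138) and (348,212), the lip at (310,160) and the jaw at (412,193), in 800-px scale. Next I'll work in the plane frame.

Run:
```python
from h import *
import pickle
f=pickle.load(open("w2.pkl","rb")); P=np.load("P2.npy"); hsv=cv2.cvtColor(f["frame"],cv2.COLOR_BGR2HSV)
c=np.array([562.54460305,198.36838568,110.66501928]); n=np.array([-0.3585581,-0.44707202,0.81948929])
up=np.array([0,0,1])-n*n[2]; up/=np.linalg.norm(up); y=np.cross(n,up)
o=c+up*(77-c[2])/up[2]   # on plane at z=77
B=np.stack([(P-o)@up,(P-o)@y,(P-o)@n],-1)
h,w=P.shape[:2]; v,u=np.mgrid[:h,:w]; reg=(u>175)&(u<350)&(v>65)&(v<185)
brown=reg&(hsv[...,2]<120)&(hsv[...,1]>90)&(B[...,2]>11)&(B[...,2]<17)
k,l,st,ce=cv2.connectedComponentsWithStats(brown.astype(np.uint8))
ch=[]
for i in range(1,k):
    if st[i,4]>60:
        q=B[l==i]; print("cheek",st[i,4],ce[i],q.min(0),q.max(0),np.median(q,0), cv2.minAreaRect(q[:,:2].astype(np.float32))); ch.append(q)
gray=reg&(hsv[...,1]<60)&(hsv[...,2]>110)&(B[...,2]>5)&(B[...,2]<35)
k,l,st,ce=cv2.connectedComponentsWithStats(gray.astype(np.uint8))
for i in range(1,k):
    if st[i,4]>40:
        q=B[l==i]; print("steel",st[i,4],ce[i],np.percentile(q,[2,50,98],axis=0).round(1).tolist())
fl=reg&(abs(B[...,2])<2)&(hsv[...,2]>150)&(hsv[...,1]<150)
q=B[fl]; print("floor",cv2.minAreaRect(q[:,:2].astype(np.float32)),q[:,:2].min(0),q[:,:2].max(0))
lab=reg&(hsv[...,1]>140)&(hsv[...,2]>150)&(B[...,2]>25);q=B[lab];print("label",np.percentile(q,[2,50,98],axis=0))
print(o,up,y)
```

```text
cheek 286 [233.57342657  88.36363636] [-40.04055206  23.27636802  11.05925073] [37.56863391 30.75284311 16.34817845] [ 4.0882191  26.85561088 14.03554688] ((-1.2245597839355469, 26.69805335998535), (77.57433319091797, 7.38240909576416), 0.5562481880187988)
cheek 235 [220.91489362 135.02978723] [-40.9250161  -37.39027002  11.29098975] [ 38.04572948 -30.98945485  15.56375159] [  2.86462952 -33.95383711  13.85317084] ((-1.4392623901367188, -34.18882751464844), (6.391016960144043, 78.96981811523438), 89.9769287109375)
steel 254 [196.13779528 101.92125984] [[-66.4, -26.5, 5.2], [-59.2, -3.5, 9.6], [-56.5, 19.2, 11.5]]
steel 599 [263.49749583 123.75292154] [[55.7, -23.3, 6.5], [66.4, -3.0, 22.0], [72.9, 16.4, 24.2]]
floor ((27.864524841308594, -3.8468589782714844), (87.03787994384766, 237.01031494140625), 89.95303344726562) [-90.66693376 -47.38511998] [146.35599344  39.74636066]
label [[ 87.53066447 -21.41501476  31.7766874 ]
 [105.20462839  -3.0652754   33.05343368]
 [124.55093011  14.67365297  34.45601143]]
[532.42638941 160.81516736  77.        ] [0.51271566 0.63928503 0.5730945 ] [-0.78010175  0.62565267  0.        ]
```

>>> arm_command --motion '[{"translation": [-8,-30,0],"turn": 0},{"translation": [-19,-70,5],"turn": 0},{"translation": [-31,-115,12],"turn": 0},{"translation": [-43,-160,20],"turn": 0},{"translation": [-55,-205,28],"turn": 1},{"translation": [-67,-250,36],"turn": 2},{"translation": [-79,-295,43],"turn": 2},{"translation": [-91,-340,50],"turn": 2}]'

```text
time: 3.5
eef_pos: [557.9, -185.9, 301.1]
orientation: [0.667, 3.07, -0.0]
ft_force: [0.6, 0.2, -0.9]
width: 85.4
grip_force: 0.0
```

>>> arm_command --motion '[{"translation": [-12,-35,10],"turn": 0},{"translation": [-20,-60,20],"turn": 0},{"translation": [-25,-75,35],"turn": 0},{"translation": [-25,-78,45],"turn": 0},{"translation": [-25,-78,50],"turn": 0},{"translation": [-25,-78,50],"turn": 0},{"translation": [-25,-78,50],"turn": 0},{"translation": [-25,-78,50],"turn": 0}]'

```text
time: 4.3
eef_pos: [549.1, -264.4, 252.0]
orientation: [0.665, 3.07, 0.0]
ft_force: [0.6, -0.1, -0.2]
width: 85.3
grip_force: 0.0
```

Run:
```python
from h import *
import pickle
f=r.grab_frame("wrist"); P=cloud(f); hsv=cv2.cvtColor(f["frame"],cv2.COLOR_BGR2HSV)
cv2.imwrite("pics/w4.png",f["frame"])
s=r.read_state();p=s["eef_pos"];R=Rot.from_rotvec(s["orientation"]).as_matrix();print(s["time"],p,"toolx yaw",np.degrees(np.arctan2(R[1,0],R[0,0])))
near=np.linalg.norm(P[...,:2]-[487,-239],axis=2)<72
for nm,m in [("top",near&(P[...,2]>22)&(P[...,2]<30)),("rib",near&(P[...,2]>54)&(P[...,2]<60))]:
    q=P[m]; rc=cv2.minAreaRect(q[:,:2].astype(np.float32)); _,v=cv2.PCACompute(q[:,:2].astype(np.float32),None)
    print(nm,len(q),rc,np.degrees(np.arctan2(v[0,1],v[0,0])),q[:,2].mean(), "tool xyz of centre rel tcp",R.T@(np.r_[rc[0],q[:,2].mean()]-p))
```

```text
4.35 [ 549.06780946 -264.50437433  251.90698021] toolx yaw 155.5456986134175
top 2967 ((484.0982360839844, -242.42425537109375), (47.56873321533203, 120.14282989501953), 66.35846710205078) -23.782635 25.486374442061052 tool xyz of centre rel tcp [ 68.4708099   -6.86449476 226.36142502]
rib 1167 ((484.44061279296875, -242.2760772705078), (22.01887321472168, 59.65117263793945), 66.18559265136719) -23.863344 56.3889228230009 tool xyz of centre rel tcp [ 68.19467655  -6.5785166  195.45918171]
```

View pics/w4.png

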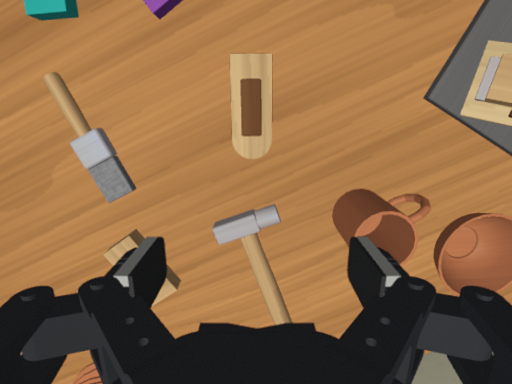

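The wrist view shows the block at (251,105) with its nose down in the image, toward -tool x. The measured sizes match: 120 x 48 and 60 x 22. I'll grasp 10 mm nose-ward of centre.

>>> arm_command --motion '[{"translation": [25,-3,20],"turn": -0.7},{"translation": [50,-6,50],"turn": -0.7},{"translation": [58,-6.7,90],"turn": -0.7},{"translation": [58,-6.7,130],"turn": -0.7},{"translation": [58,-6.7,165],"turn": -0.7},{"translation": [58,-6.7,195],"turn": -0.7},{"translation": [58,-6.7,212],"turn": -0.7},{"translation": [58,-6.7,218],"turn": -0.7}]'

```text
time: 5.15
eef_pos: [492.5, -246.6, 32.0]
orientation: [-0.647, -3.072, -0.0]
ft_force: [0.3, -0.1, -0.1]
width: 85.8
grip_force: 0.0
```

>>> arm_command --motion '[{"translation": [0,0,0],"turn": 0},{"translation": [0,0,0],"turn": 0},{"translation": [0,0,0],"turn": 0},{"translation": [0,0,0],"turn": 0},{"translation": [0,0,0],"turn": 0},{"translation": [0,0,0],"turn": 0},{"translation": [0,0,0],"turn": 0},{"translation": [0,0,0],"turn": 0}]' --hand 1 --newtons 20

```text
time: 5.95
eef_pos: [493.6, -247.1, 34.0]
orientation: [0.647, 3.073, 0.0]
ft_force: [-0.1, 2.0, 8.3]
width: 21.6
grip_force: 28.9
```

>>> arm_command --motion '[{"translation": [0,0,-5],"turn": 0},{"translation": [0,0,-20],"turn": 0},{"translation": [0,0,-45],"turn": 0},{"translation": [0,0,-80],"turn": 0},{"translation": [0,0,-115],"turn": 0},{"translation": [0,0,-145],"turn": 0},{"translation": [0,0,-160],"turn": 0},{"translation": [0,0,-165],"turn": 0}]'

```text
time: 6.75
eef_pos: [493.4, -247.5, 200.9]
orientation: [0.648, 3.071, 0.0]
ft_force: [0.5, -0.2, -3.8]
width: 21.5
grip_force: 27.4
```

```bash
cat > blk.py <<'E'
from h import *
s=r.read_state();p=s["eef_pos"];R=Rot.from_rotvec(s["orientation"]).as_matrix()
print("t",s["time"],"tcp",p,"toolx yaw",np.degrees(np.arctan2(R[1,0],R[0,0])),"F",s["ft_force"],"w",s["width"],s["grip_force"])
import sys
f=r.grab_frame("wrist"); cv2.imwrite("pics/%s.png"%sys.argv[1],f["frame"]); P=cloud(f)
T=(P-p)@R  # tool coordinates
hsv=cv2.cvtColor(f["frame"],cv2.COLOR_BGR2HSV)
m=(abs(T[...,1])<22)&(T[...,0]>12)&(T[...,0]<110)&(abs(T[...,2]-5)<75)&(hsv[...,2]>120)&(hsv[...,1]>40)
q=T[m]
if len(q)>50:
    n=(abs(q[:,1])>13); a=np.polyfit(q[n,0],q[n,2],1); print("block top: slope deg (down away +)",np.degrees(np.arctan(a[0])),"z at tool x=0",a[1],"resid",np.std(q[n,2]-np.polyval(a,q[n,0])),"extent x",np.percentile(q[:,0],[1,99]),"y",np.percentile(q[:,1],[1,99]))
E
python3 blk.py w5
```

```text
t 6.75 tcp [ 493.4110356  -247.47536207  200.86683839] toolx yaw 156.1696211228157 F [ 0.53222718 -0.20794656 -3.78250016] w 21.548540633036392 27.369757890701294
block top: slope deg (down away +) 0.530570276337178 z at tool x=0 7.963125397972143 resid 1.5276452337332813 extent x [12.63943196 70.0756929 ] y [-21.57262626  21.59995086]
```

View pics/w5.png

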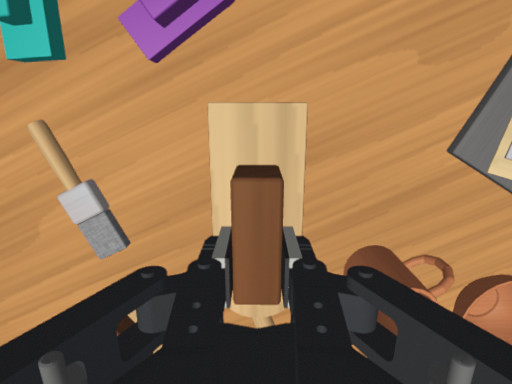

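The block is held level, with its tail at tool x = 70 and its top 8 mm below the TCP, as expected. I'll carry it over to the berth at a safe height.

>>> arm_command --motion '[{"translation": [0,10,-25],"turn": 0},{"translation": [8,35,-50],"turn": -5},{"translation": [20,70,-65],"turn": -12},{"translation": [35,112,-70],"turn": -20},{"translation": [50,156,-70],"turn": -28},{"translation": [66,200,-70],"turn": -36},{"translation": [82,242,-70],"turn": -44},{"translation": [98,280,-70],"turn": -52}]'

```text
time: 7.6
eef_pos: [515.6, 50.7, 267.5]
orientation: [0.774, -3.043, -0.0]
ft_force: [1.4, -0.9, -4.1]
width: 21.4
grip_force: 27.3
```

```bash
cat > go.py <<'E'
from h import *
import sys
# target TCP given in berth: h along slope (horizontal), z world, lateral 0 ; prints tool-frame shift
def go(h,z,lat=0,O=(535.6,158.9),yaw=51.27):
    s=r.read_state();p=s["eef_pos"];R=Rot.from_rotvec(s["orientation"]).as_matrix()
    a=np.radians(yaw);e=np.array([np.cos(a),np.sin(a)]);y=np.array([-e[1],e[0]])
    w=np.r_[np.array(O)+h*e+lat*y,z]; ty=np.degrees(np.arctan2(R[1,0],R[0,0]))
    d=p[:2]-O
    print("t",s["time"],"F",s["ft_force"].round(1),"tq",s["torque"].round(2),"w",round(s["width"],1),"now h,lat,z",(d@e).round(1),(d@y).round(1),p[2].round(1),"shift",(R.T@(w-p)).round(1),"turn",round(-(((yaw+180-ty)+180)%360-180),2))
if __name__=="__main__": go(*map(float,sys.argv[1:]))
E
python3 go.py -18.9 250
```

```text
t 7.6 F [ 1.4 -0.9 -4.1] tq [ 0.01 -0.11 -0.05] w 21.4 now h,lat,z -96.9 -52.1 267.5 shift [-51.9  78.2  17.4] turn -22.72
```

>>> arm_command --motion '[{"translation": [-15,25,0],"turn": -7},{"translation": [-30,50,5],"turn": -14},{"translation": [-45,68,12],"turn": -20},{"translation": [-50,76,18],"turn": -22.7},{"translation": [-50,76,20],"turn": -22.7},{"translation": [-50,76,20],"turn": -22.7},{"translation": [-50,76,20],"turn": -22.7},{"translation": [-50,76,20],"turn": -22.7}]'

```text
time: 8.4
eef_pos: [524.6, 138.4, 248.6]
orientation: [-1.347, 2.838, -0.0]
ft_force: [0.4, -0.3, -4.5]
width: 21.6
grip_force: 27.2
```

```bash
python3 go.py -18.9 150; python3 blk.py w6
```

```text
t 8.4 F [ 0.4 -0.3 -4.5] tq [ 0.04 -0.02  0.05] w 21.6 now h,lat,z -22.8 -4.3 248.6 shift [-3.9  4.3 98.6] turn -0.5
t 8.4 tcp [524.64176267 138.39772775 248.56248702] toolx yaw -129.2258593232752 F [ 0.42845748 -0.25975619 -4.46483324] w 21.566147910504633 27.227993309497833
block top: slope deg (down away +) 0.33163942688865256 z at tool x=0 8.260282909745806 resid 1.4902730714636656 extent x [12.64502411 69.31017269] y [-21.52460759  21.5834509 ]
```

>>> arm_command --motion '[{"translation": [-2,2,15],"turn": -0.5},{"translation": [-4,4.3,40],"turn": -0.5},{"translation": [-4,4.3,65],"turn": -0.5},{"translation": [-4,4.3,85],"turn": -0.5},{"translation": [-4,4.3,95],"turn": -0.5},{"translation": [-4,4.3,98],"turn": -0.5},{"translation": [-4,4.3,98],"turn": -0.5},{"translation": [-4,4.3,98],"turn": -0.5}]'

```text
time: 9.25
eef_pos: [524.0, 144.9, 151.1]
orientation: [-1.361, 2.831, -0.0]
ft_force: [-0.8, -0.6, -5.4]
width: 21.1
grip_force: 27.1
```

```bash
python3 go.py -18.9 133
```

```text
t 9.25 F [-0.8 -0.6 -5.4] tq [-0.31  0.29 -0.  ] w 21.1 now h,lat,z -18.1 0.3 151.1 shift [ 0.8 -0.3 18.1] turn 0.1
```

```bash
python3 blk.py w7; python3 go.py -18.9 133
```

```text
t 9.25 tcp [524.0289601  144.92784152 151.14084684] toolx yaw -128.62657641522821 F [-0.8138543  -0.5523094  -5.37374954] w 21.138240997955226 27.12218463420868
block top: slope deg (down away +) 0.20595718818562986 z at tool x=0 8.273191194761328 resid 1.463160834628411 extent x [12.63256402 69.2678882 ] y [-21.49296788  21.57146634]
t 9.3 F [-1.1 -2.  -4.5] tq [-0.33  0.24 -0.03] w 21.6 now h,lat,z -18.1 0.3 151.1 shift [ 0.8 -0.3 18.1] turn 0.1
```

View pics/w7.png

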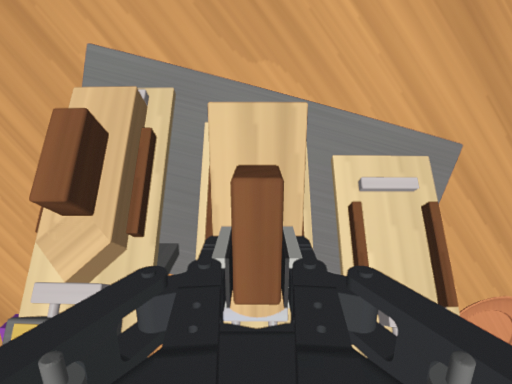

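The picture shows the block centred between the cheeks, with the nose touching the jaw's top edge near (255,315). The force also shows a light horizontal push. I'll back off 5 mm and lower until the nose meets the floor.

>>> arm_command --motion '[{"translation": [5,0,0],"turn": 0},{"translation": [5,0,5],"turn": 0},{"translation": [5,0,10],"turn": 0},{"translation": [5,0,15],"turn": 0},{"translation": [5,0,18],"turn": 0},{"translation": [5,0,20],"turn": 0},{"translation": [5,0,21],"turn": 0},{"translation": [5,0,21],"turn": 0}]'

```text
time: 10.1
eef_pos: [520.6, 141.1, 129.4]
orientation: [1.362, -2.831, -0.0]
ft_force: [-2.6, -1.1, 1.7]
width: 21.2
grip_force: 28.0
```

```bash
python3 go.py -30.3 120.6
```

```text
t 10.1 F [-2.6 -1.1  1.7] tq [-0.04  0.52  0.01] w 21.2 now h,lat,z -23.2 0.6 129.4 shift [ 7.1 -0.6  8.8] turn 0.12
```

Contact came at the predicted height. I'll pivot the block about its nose along the arc.

>>> arm_command --motion '[{"translation": [2.5,-0.3,2.5],"turn": 0},{"translation": [5,-0.5,5.5],"turn": 0},{"translation": [7.3,-0.5,9],"turn": 0},{"translation": [9.2,-0.5,12],"turn": 0},{"translation": [11,-0.5,15.5],"turn": 0},{"translation": [12.6,-0.5,19],"turn": 0},{"translation": [13.6,-0.5,22],"turn": 0},{"translation": [13.6,-0.5,22],"turn": 0}]'

```text
time: 10.9
eef_pos: [511.7, 129.5, 106.6]
orientation: [1.361, -2.829, 0.0]
ft_force: [-5.1, -2.2, 2.2]
width: 21.2
grip_force: 29.8
```

```bash
python3 go.py -37.8 104.5; python3 blk.py w8
```

```text
t 10.9 F [-5.1 -2.2  2.2] tq [-0.2   1.06  0.18] w 21.2 now h,lat,z -37.8 0.3 106.6 shift [-0.  -0.3  2.1] turn 0.11
t 10.9 tcp [511.72658587 129.54708487 106.55396252] toolx yaw -128.62044170948306 F [-5.10817004 -2.15113432  2.1779772 ] w 21.197074508345324 29.845367074012756
block top: slope deg (down away +) 23.4546478769944 z at tool x=0 8.286049932475038 resid 2.729308940612271 extent x [12.41455527 54.92944152] y [-21.49628583  21.548957  ]
```

The block is now tilted 23.5°, as planned. With a firmer grip I'll slide it up the slope against the jaw.

>>> arm_command --motion '[{"translation": [0,0.8,0],"turn": 0},{"translation": [-4.1,0.8,-2.9],"turn": 0},{"translation": [-8.2,0.8,-5.7],"turn": 0},{"translation": [-12.3,0.8,-8.6],"turn": 0},{"translation": [-16.4,0.8,-11.5],"turn": 0},{"translation": [-20.5,0.8,-14.3],"turn": 0},{"translation": [-22.7,0.8,-15.9],"turn": 0},{"translation": [-22.7,0.8,-15.9],"turn": 0}]' --newtons 40

```text
time: 11.75
eef_pos: [524.5, 146.4, 121.9]
orientation: [1.358, -2.827, 0.002]
ft_force: [-5.6, -7.8, -4.7]
width: 21.2
grip_force: 41.7
```

```bash
python3 go.py -15.1 122; python3 blk.py w9
```

```text
t 11.75 F [-5.6 -7.8 -4.7] tq [-1.96  1.41 -0.04] w 21.2 now h,lat,z -16.7 0.8 121.9 shift [-1.6 -0.8 -0.1] turn 0.05
t 11.75 tcp [524.49515258 146.35209051 121.88860873] toolx yaw -128.6803813529183 F [-5.6176888  -7.81129557 -4.70840917] w 21.168151321927827 41.66127026081085
block top: slope deg (down away +) 22.969388176695666 z at tool x=0 8.293113347490223 resid 2.1645171815551403 extent x [12.3897776  55.27869446] y [-21.48369333  21.48268536]
```

>>> arm_command --motion '[{"translation": [-2.5,-0.5,0.3],"turn": 0},{"translation": [-4,-0.5,1],"turn": 0},{"translation": [-4.2,-0.5,2.5],"turn": 0},{"translation": [-4.4,-0.5,4.4],"turn": 0},{"translation": [-4.7,-0.5,6],"turn": 0},{"translation": [-5,-0.5,7.5],"turn": 0},{"translation": [-5.3,-0.5,9.1],"turn": 0},{"translation": [-5.3,-0.5,9.1],"turn": 0}]' --newtons 20

```text
time: 12.6
eef_pos: [525.5, 147.5, 112.3]
orientation: [1.354, -2.823, 0.002]
ft_force: [-25.7, -23.8, 13.3]
width: 21.5
grip_force: 50.8
```

```bash
python3 go.py -12 113.4; python3 blk.py w10
```

```text
t 12.6 F [-25.7 -23.8  13.3] tq [-4.3   4.94  0.32] w 21.5 now h,lat,z -15.2 0.8 112.3 shift [-3.2 -0.8 -1.2] turn -0.02
t 12.6 tcp [525.49280549 147.53911968 112.2610372 ] toolx yaw -128.7545283973619 F [-25.6986612  -23.81241836  13.27365399] w 21.498173835220104 50.76588571071625
block top: slope deg (down away +) 30.465530472721717 z at tool x=0 6.728592513396188 resid 1.6412049853708772 extent x [12.31906659 52.77196041] y [-21.4754159   21.49202587]
```

View pics/w10.png

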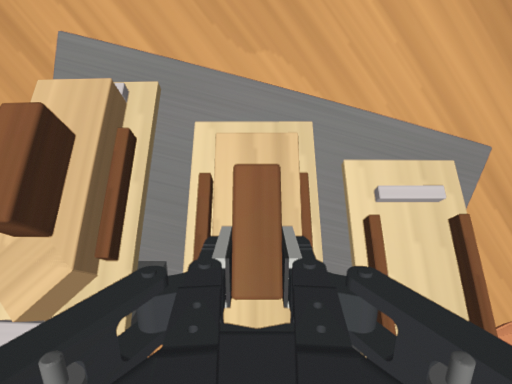

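The tail is resting on the lip: the block slipped about 3 mm in the pads as I pressed. I'll ease off, grip firmer and push further up the slope.

>>> arm_command --motion '[{"translation": [1,0,-1],"turn": 0},{"translation": [1,0,-2.5],"turn": 0},{"translation": [0.5,0,-4],"turn": 0},{"translation": [0,0,-4.3],"turn": 0},{"translation": [-1,0,-4.8],"turn": 0},{"translation": [-2,0,-5.4],"turn": 0},{"translation": [-2,0,-5.4],"turn": 0},{"translation": [-2,0,-5.4],"turn": 0}]' --newtons 50

```text
time: 13.45
eef_pos: [529.8, 152.7, 118.5]
orientation: [1.36, -2.828, 0.001]
ft_force: [-6.5, -5.5, -8.7]
width: 21.6
grip_force: 49.7
```

```bash
cat >> blk.py <<'E'
    # berth-frame location of block's tail/nose top edges
    a0=np.radians(51.27);e=np.array([np.cos(a0),np.sin(a0)]);th=np.arctan(a[0])
    xt=np.percentile(q[:,0],99)+.5; O=np.array([535.6,158.9])
    h=(p[:2]-O)@e
    for nm,d in [("tail",0),("nose",120)]:
        x=xt-d*np.cos(th); H=h-x; Z=p[2]-(a[1]+a[0]*x)-77
        bx,bn=H*.819+Z*.5736,Z*.819-H*.5736; rel=np.radians(35)-th
        print(nm,"top x,n",bx.round(1),bn.round(1),"bottom x,n",(bx-26*np.sin(rel)).round(1),(bn-26*np.cos(rel)).round(1))
E
python3 go.py -12 113.4; python3 blk.py w11
```

```text
t 13.45 F [-6.5 -5.5 -8.7] tq [-1.54  1.42  0.05] w 21.6 now h,lat,z -8.5 0.6 118.5 shift [ 3.5 -0.6  5.1] turn 0.1
t 13.45 tcp [529.80844625 152.67514337 118.4687467 ] toolx yaw -128.63410231490928 F [-6.46649429 -5.46231442 -8.70607042] w 21.568335002341797 49.724945425987244
block top: slope deg (down away +) 30.984555470712433 z at tool x=0 5.9174119695532035 resid 3.073220870250715 extent x [12.30940544 53.1175566 ] y [-21.40240099  21.45857758]
tail top x,n -48.9 38.4 bottom x,n -50.8 12.4
nose top x,n 70.8 30.0 bottom x,n 68.9 4.0
```

>>> arm_command --motion '[{"translation": [-0.6,0,0.8],"turn": 0},{"translation": [-1.2,0,1.6],"turn": 0},{"translation": [-1.8,0,2.5],"turn": 0},{"translation": [-2.3,0,3.3],"turn": 0},{"translation": [-2.6,0,4.3],"turn": 0},{"translation": [-2.9,0,5.3],"turn": 0},{"translation": [-3.2,0,6.3],"turn": 0},{"translation": [-3.2,0,6.3],"turn": 0}]' --newtons 30

```text
time: 14.3
eef_pos: [530.2, 153.0, 112.2]
orientation: [1.356, -2.826, 0.002]
ft_force: [-20.6, -19.2, 9.3]
width: 21.2
grip_force: 54.7
```

```bash
python3 go.py -12 113.4; python3 blk.py w12
```

```text
t 14.3 F [-20.6 -19.2   9.3] tq [-3.53  4.01  0.21] w 21.2 now h,lat,z -8.0 0.5 112.2 shift [ 4.  -0.5 -1.1] turn 0.01
t 14.3 tcp [530.1812541  152.96425484 112.23799479] toolx yaw -128.72034115483498 F [-20.6129879  -19.21230325   9.33118839] w 21.213930837877232 54.65309679508209
block top: slope deg (down away +) 45.8527456768926 z at tool x=0 -1.6734873881629917 resid 7.771156485215391 extent x [12.22553372 54.0594797 ] y [-21.44487548  21.49273689]
tail top x,n -62.3 20.1 bottom x,n -57.4 -5.4
nose top x,n 55.5 42.7 bottom x,n 60.4 17.1
```

```bash
sed -i 's/    n=(abs(q\[:,1\])>13); a=np.polyfit(q\[n,0\],q\[n,2\],1);/    n=(abs(q[:,1])>13)\&(abs(q[:,1])<20)\&(q[:,0]<45)\n    for _ in range(8):\n        a=np.polyfit(q[n,0],q[n,2],1); rr=q[:,2]-np.polyval(a,q[:,0]); n=(abs(q[:,1])>13)\&(abs(q[:,1])<20)\&(abs(rr)<max(1.2,1.5*np.std(rr[n])))\n    q=q[abs(rr)<2.5]; n=slice(None);/' blk.py; python3 blk.py w13
```

```text
t 14.35 tcp [530.19215457 152.99863167 112.26679057] toolx yaw -128.71873442715807 F [-21.03485447 -18.91968023   9.65450112] w 21.30045925867576 54.602322578430176
block top: slope deg (down away +) 34.28686257721009 z at tool x=0 7.168178049850539 resid 0.7155608518373939 extent x [12.53130706 49.75729172] y [-21.70316209  21.76578021]
tail top x,n -51.2 28.4 bottom x,n -51.6 2.4
nose top x,n 68.7 26.9 bottom x,n 68.4 0.9
```

Seated behind the lip: tilt 34.3°, tail x −51.6. I'll relieve the pressure and release.

>>> arm_command --motion '[{"translation": [1.5,0,-1],"turn": 0},{"translation": [2.5,0,-2],"turn": 0},{"translation": [3.5,0,-2],"turn": 0},{"translation": [3.5,0,-2],"turn": 0},{"translation": [3.5,0,-2],"turn": 0},{"translation": [3.5,0,-2],"turn": 0},{"translation": [3.5,0,-2],"turn": 0},{"translation": [3.5,0,-2],"turn": 0}]' --newtons 20

```text
time: 15.2
eef_pos: [530.3, 153.2, 114.6]
orientation: [1.361, -2.83, 0.0]
ft_force: [-2.6, -4.4, -11.2]
width: 21.0
grip_force: 51.2
```

```bash
python3 blk.py w14
```

```text
t 15.2 tcp [530.34493327 153.17731039 114.63864945] toolx yaw -128.6154667695086 F [ -2.57369731  -4.37960034 -11.20476689] w 20.999937814296512 51.19485318660736
block top: slope deg (down away +) 33.47791857976561 z at tool x=0 7.070103722435737 resid 0.709797952029907 extent x [12.50473661 50.38692811] y [-21.72591638  21.69129547]
tail top x,n -49.8 31.1 bottom x,n -50.5 5.1
nose top x,n 70.1 27.9 bottom x,n 69.5 1.9
```

>>> arm_command --motion '[{"translation": [0,0,0],"turn": 0},{"translation": [0,0,0],"turn": 0},{"translation": [0,0,0],"turn": 0},{"translation": [0,0,0],"turn": 0},{"translation": [0,0,0],"turn": 0},{"translation": [0,0,0],"turn": 0},{"translation": [0,0,0],"turn": 0},{"translation": [0,0,0],"turn": 0}]' --hand -1

```text
time: 16.05
eef_pos: [530.8, 153.6, 115.2]
orientation: [1.362, -2.831, 0.0]
ft_force: [0.2, 0.0, 0.4]
width: 85.4
grip_force: 0.0
```

>>> arm_command --motion '[{"translation": [0,0,-5],"turn": 0},{"translation": [0,0,-15],"turn": 0},{"translation": [0,0,-30],"turn": 0},{"translation": [0,0,-45],"turn": 0},{"translation": [0,0,-60],"turn": 0},{"translation": [0,0,-75],"turn": 0},{"translation": [0,0,-90],"turn": 0},{"translation": [0,0,-90],"turn": 0}]'

```text
time: 16.85
eef_pos: [531.9, 153.9, 207.9]
orientation: [-1.36, 2.828, -0.0]
ft_force: [1.1, 0.1, -0.2]
width: 85.5
grip_force: 0.0
```

```bash
cat > chk.py <<'E'
from h import *
f=r.grab_frame("wrist"); cv2.imwrite("pics/chk%d.png"%int(r.read_state()["time"]*100),f["frame"]); P=cloud(f)
a=np.radians(51.27);e=np.array([np.cos(a),np.sin(a),0]);O=np.array([535.6,158.9,77.])
up=.8192*e+[0,0,.5736]; n=-.5736*e+[0,0,.8192]; y=np.array([-e[1],e[0],0])
B=np.stack([(P-O)@up,(P-O)@y,(P-O)@n],-1)
s=r.read_state(); print(s["time"],s["eef_pos"],s["ft_force"].round(1),s["width"])
def show(nm,m):
    q=B[m]
    if len(q)<30: return print(nm,len(q))
    A=np.c_[q[:,:2],np.ones(len(q))]; c=np.linalg.lstsq(A,q[:,2],rcond=None)[0]
    print(nm,len(q),"n at 0",c[2].round(2),"tilt x,y deg",np.degrees(c[:2]).round(2),"rect",cv2.minAreaRect(q[:,:2].astype(np.float32)),np.percentile(q,[1,99],axis=0).round(1).tolist())
X,Y,N=B[...,0],B[...,1],B[...,2]
show("floor",(abs(X)<75)&(abs(Y)>34)&(abs(Y)<42)&(abs(N)<4))
show("blocktop",(X>-75)&(X<5)&(abs(Y)<26)&(abs(N-26)<7))
show("rib",(abs(X)<45)&(abs(Y)<16)&(abs(N-57)<5))
E
python3 chk.py
```

```text
16.9 [531.37813924 153.82713932 206.61017983] [-0.4  1.2  1. ] 85.37288095523934
floor 2151 n at 0 0.27 tilt x,y deg [0.09 0.05] rect ((0.03041839599609375, 0.011608123779296875), (84.00032806396484, 149.9166259765625), 89.9853515625) [[-73.5, -41.9, -1.2], [74.1, 41.9, 1.8]]
blocktop 2050 n at 0 28.99 tilt x,y deg [-1.16  0.31] rect ((-25.612009048461914, 1.8526134490966797), (61.28413009643555, 48.059410095214844), 0.11079397052526474) [[-55.5, -21.9, 27.9], [4.5, 25.5, 31.2]]
rib 2234 n at 0 59.77 tilt x,y deg [-1.89  0.23] rect ((4.214607238769531, 1.7786798477172852), (59.134647369384766, 22.051685333251953), 0.21035104990005493) [[-23.8, -8.9, 54.0], [33.5, 12.5, 61.4]]
```

It's released, but the tail still sits about 3 mm high. I'll press down on the tail end of the rib with shut fingers.

```bash
python3 go.py -60 125 1.8
```

```text
t 16.9 F [-0.4  1.2  1. ] tq [-0.    0.01 -0.04] w 85.4 now h,lat,z -6.6 0.1 206.6 shift [53.6  1.9 81.5] turn 0.12
```

>>> arm_command --motion '[{"translation": [20,1,0],"turn": 0},{"translation": [45,1.9,0],"turn": 0},{"translation": [53.6,1.9,10],"turn": 0},{"translation": [53.6,1.9,30],"turn": 0},{"translation": [53.6,1.9,55],"turn": 0},{"translation": [53.6,1.9,72],"turn": 0},{"translation": [53.6,1.9,80],"turn": 0},{"translation": [53.6,1.9,80],"turn": 0}]' --hand 1

```text
time: 17.7
eef_pos: [495.3, 112.8, 124.0]
orientation: [1.361, -2.829, -0.0]
ft_force: [0.3, 0.3, 0.4]
width: 0.1
grip_force: 0.0
```

```bash
python3 go.py -60 125 1.8
```

```text
t 17.7 F [0.3 0.3 0.4] tq [-0.02  0.03 -0.02] w 0.1 now h,lat,z -61.2 2.6 124.0 shift [-1.2 -0.8 -1. ] turn 0.13
```

>>> arm_command --motion '[{"translation": [0,0,2],"turn": 0},{"translation": [0,0,4],"turn": 0},{"translation": [0,0,6],"turn": 0},{"translation": [0,0,7.5],"turn": 0},{"translation": [0,0,8.5],"turn": 0},{"translation": [-0.5,0,9.5],"turn": 0},{"translation": [-0.5,0,10],"turn": 0},{"translation": [-0.5,0,10],"turn": 0}]'

```text
time: 18.5
eef_pos: [496.2, 113.3, 115.2]
orientation: [1.362, -2.831, 0.0]
ft_force: [0.4, -0.1, -0.4]
width: -0.2
grip_force: 0.0
```

```bash
python3 go.py -60 112.5 1.8
```

```text
t 18.5 F [ 0.4 -0.1 -0.4] tq [ 0.01 -0.02  0.03] w -0.2 now h,lat,z -60.2 2.2 115.2 shift [-0.2 -0.4  2.7] turn 0.13
```

>>> arm_command --motion '[{"translation": [0,0,1],"turn": 0},{"translation": [-0.3,0,2],"turn": 0},{"translation": [-0.6,0,3],"turn": 0},{"translation": [-1,0,4],"turn": 0},{"translation": [-1.5,0,5],"turn": 0},{"translation": [-2,0,6],"turn": 0},{"translation": [-2,0,6],"turn": 0},{"translation": [-2,0,6],"turn": 0}]'

```text
time: 19.3
eef_pos: [496.8, 114.4, 110.3]
orientation: [1.361, -2.83, -0.001]
ft_force: [-16.4, -6.5, 37.0]
width: 0.0
grip_force: 19.9
```

```bash
python3 go.py -60 112.5 1.8; python3 chk.py
```

```text
t 19.3 F [-16.4  -6.5  37. ] tq [-1.36  3.56  0.11] w 0.0 now h,lat,z -59.0 2.4 110.3 shift [ 1.  -0.6 -2.2] turn 0.09
19.35 [496.76700353 114.36345072 110.30611074] [-16.5  -7.3  37.3] -0.22647836485172937
floor 1288 n at 0 0.28 tilt x,y deg [-0.06  0.06] rect ((-47.323089599609375, -0.00820159912109375), (83.966064453125, 55.308372497558594), 89.98648834228516) [[-74.6, -41.8, -1.1], [-21.1, 41.8, 1.8]]
blocktop 1963 n at 0 26.44 tilt x,y deg [0.17 0.27] rect ((-39.17596435546875, 2.0439376831054688), (36.99473190307617, 48.0841064453125), 0.40065696835517883) [[-57.3, -21.6, 24.7], [-25.1, 25.8, 27.8]]
rib 181 n at 0 57.31 tilt x,y deg [ 1.12 -1.82] rect ((5.577446460723877, 3.8034868240356445), (8.196273803710938, 5.292527198791504), 0.1627504676580429) [[1.5, 1.2, 55.9], [9.7, 6.4, 59.0]]
```

The block is flat now. I'll retreat and verify.

>>> arm_command --motion '[{"translation": [0.5,0,-3],"turn": 0},{"translation": [0.5,0,-8],"turn": 0},{"translation": [0,0,-20],"turn": 0},{"translation": [-10,0,-40],"turn": 0},{"translation": [-20,0,-60],"turn": 0},{"translation": [-30,0,-85],"turn": 0},{"translation": [-40,0,-100],"turn": 0},{"translation": [-40,0,-100],"turn": 0}]'

```text
time: 20.15
eef_pos: [524.1, 147.7, 211.9]
orientation: [-1.362, 2.826, 0.0]
ft_force: [0.5, 1.0, 0.3]
width: -0.2
grip_force: 0.0
```

```bash
python3 chk.py
```

```text
20.2 [523.06607142 146.76152518 210.40564143] [-0.4 -0.5 -0.1] 0.010233764965395846
floor 1876 n at 0 0.27 tilt x,y deg [0.12 0.02] rect ((-2.9439849853515625, -0.0032806396484375), (83.9703140258789, 144.0058135986328), 89.98656463623047) [[-73.3, -41.8, -1.4], [67.1, 41.9, 1.9]]
blocktop 1948 n at 0 26.46 tilt x,y deg [0.49 0.2 ] rect ((-26.02512550354004, 2.011493682861328), (47.96119689941406, 62.027706146240234), 89.9879379272461) [[-56.4, -21.6, 24.6], [4.5, 25.7, 27.8]]
rib 2052 n at 0 57.2 tilt x,y deg [-0.06  0.06] rect ((2.874502182006836, 2.00864315032959), (21.72413444519043, 59.26453399658203), 89.56607818603516) [[-25.9, -8.6, 54.2], [32.1, 12.8, 58.8]]
```

Flat (26.2 mm top above floor, tilt under 0.5°), x ≈ 2.9 mm, y ≈ 2 mm, and clear of the robot.

```bash
python3 -c "
from plant import r
print(r.sign_off())"
```

```text
the job is handed in; nothing more can be done
None
```

The round-nosed block is back in its own berth, the middle one: nose up the slope, flat on the floor behind the lip and held by the spring jaw. The gripper is clear of it and I've handed the job in; no verdict came back.

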